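Seat the keyed die in its nest and clamp it

TASK

Take the notched die by its round grip, set it into the bored nest and, pressing only lightly, feel for the angle at which its notch drops over the key hidden in the bore, so that the die goes fully home with its flange on the rim. Never force it. Then swing the clamp in over the flange, and leave the other things on the bench where they are.

Things in the scene. Friction and masses are not known exactly. Their poses are not given: they have to be found in the camera images.
- die: Loose turned aluminium die, 0.11 to 0.23 kg, upright. Origin: centre of underside, z up. Spigot 36 mm dia, z 0 to 18 mm, foot chamfered 1 mm; flange 48 mm dia, z 18 to 24; round grip 24 mm dia, z 24 to 60. One straight notch, 8 mm wide, 5.5 mm deep radially, runs the whole length of the spigot on the die's -x side; a dark scribed line on the flange marks it
- nest: Dark steel base plate 135 x 84 x 8 mm fixed to the bench, with a round bored cup 60 mm outside dia. Origin: on the bore axis at the plate's underside, z up. Cup rim at z 30 mm; bore 38 mm dia, floor at z 8 mm. A white mark on the rim shows the nest's -x side. The bore holds one key, see nest_rim
- nest_rim (a point): Centre of the cup's mouth, axes as the nest's. A key 5.5 mm wide stands 5.5 mm in from the bore's wall, from 8 mm below here down to the floor, within 0.65 rad either side of the nest's -x; its angle is fixed, not measured. Notch off the key: the spigot stops on it, die origin 8 mm below here. Notch over it (within 0.08 rad): the die sinks till the flange meets the rim, origin 18 mm below
- clamp (a joint): Swing clamp, flat steel bar on a vertical pivot: 0 rad = closed, tip over the flange of a seated die; 1.5 rad = full open; positive is clockwise seen from above. Stays where left, about 1.5 N at the handle moves it. The tip passes 2 mm above the flange of a die that is home; a die not home blocks it
- clamp_handle (a point): Top of the clamp's upright round handle pin, 10 mm dia, 36 mm tall, top 74 mm above the bench; on the clamp's tail, 45 mm from the pivot, opposite the tip. Push it sideways
- clamp_pivot (a point): The clamp's vertical pivot axis, 64 mm from the bore axis along the nest's +x, at z 38 mm; axes as the nest's. Clamp closed: the tip points from here to the bore, the handle lies 45 mm out along the nest's +x. Open: the handle has swung from there towards the nest's -y
- panel_corner (a point): Top near corner of the fixed upright wooden panel, 26 mm thick, that closes the bench on its right: it stands from the bench up to here and runs 0.38 m away from the robot along +x. Keep arm and gripper clear of it, also on the way in. On the left a lamp shade hangs low over the bench, from about y = 0.33 m on. The bench between them is free
- loupe: Bystander: black eye loupe, 35 mm diameter, 31 mm tall; origin under its centre.
- tweezers_3: Bystander: short dark tweezers lying flat, 75 x 10 x 10 mm; origin under the centre, long axis x.
- oil_cup: Bystander: small white oil cup with a dipper, 28 mm diameter, 58 mm tall; origin under its centre.
- movement_post: Bystander: black waisted turned holder, 36 mm diameter, 48 mm tall; origin under its centre.
There are look-alikes about, which are no part of the job. There is more than one size of the die; the job needs the smaller.

How it is judged:
By the outcome, as a careful person would: the job done as asked, in the order asked, and still so for the second after the job is handed in, with the robot touching nothing.
It also fails if it takes over 67 s, if anything falls off the work surface, if the arm or the gripper's body presses on something with over 40 N, if the wrist force passes 120 N, or if a joint passes its speed limit or range.

ROBOT

A 6-joint arm with a two-finger parallel gripper is mounted at the origin on a cart in front of the work surface, level with it; the furniture and walls round the work are solid. World frame = base frame: x ahead of the robot, y to its left, z up, the work surface at z = 0. Lengths are in m, angles in rad, forces in N, time in s.
With the tool pointing down it reaches from about 0.35 to 0.775 m from the base axis. Payload 5.5 kg.
Tool frame: the origin (TCP) lies where the fingers leave the gripper's body, on its centre line; the fingertips stand 73 mm ahead of it and the grasp point (between the pads) lies 54 mm ahead of it; z points along the fingers, y is the direction in which the jaws open and shut (so a half turn about z gives the same grasp; the last joint's range is limited). The gripper opens to 85 mm and grips with 20 to 120 N. Pads are 22 mm wide; open, the fingers measure 114 mm over their backs; the gripper's body (76 mm by 85 mm) begins 54 mm behind the grasp point. The pads swing forward as they close: fully open they stand 13 mm farther back than shut.
Start: joints at [1.122, 0.313, 0.046, 1.304, 0, 1.431], TCP at [0.175, 0.548, 0.304] pointing down, gripper open.
Joint ranges: [-2.76, 2.76], [-0.86, 1.69], [-1.03, 1.26], [-2.2, 2.34], [-1.47, 1.5], [-3.14, 3.14]. Speed limits (rad/s): [2.57, 2.57, 3.14, 3.14, 3.14, 3.14].

INTERFACE

Orientations are given as a unit quaternion [w, x, y, z].
In Python, from workcell import env, read_camera, job, cut_out gives the robot as it stands.
- The arm moves only by the tool servo_tool, never from a script. Its argument "deltas" is a list of rows, each an object of numbers: "dx", "dy", "dz": the shift along the world's x, y, z in mm; "rx", "ry", "rz": the turn, a rotation vector about the world's x, y, z in rad; "fingers": the closure, from -1 (fully open) to 1 (shut). A call has 1 to 8 rows; each row shifts and turns the commanded pose from where the row before left it; what a row does not reach is not made up. A row lasts 1/10 s, in which the tool goes at most 50 mm and 8.59 degrees, less where a joint would pass 70% of its speed; a pose out of reach is approached as far as the arm can. A call is refused whole if a number of a shift passes 50 or a number of a turn 0.15, either way. A call with a gripper value outside its range is refused whole. The fingers move at their own pace and stop on an object; "newtons" is the grip in N (left out, the last holds). Time passes only in rows, so rows that do not move let the fingers close. It gives the time, the measured TCP pose, the force and the opening at its end, in the units of the state.
- env.get_state(): the state, without advancing time (a new reading comes with each control period).
- read_camera(name): name is "scene" or "side" or "wrist"; returns a dict with "img" (480x640x3 uint8, red, green, blue), "intrinsics" (3x3 intrinsics, pixels), "k1" (the pictures are not rectified: a ray, as slopes to the right and down, at radius r is drawn at 1 + k1 r^2 times it, then the intrinsics apply), "extrinsics" (4x4, takes a point from camera to world coordinates); the wrist camera has in their place "hand_eye" (4x4, takes a point from camera to tool coordinates, whose origin is the TCP and whose axes are the flange's). Camera axes: x right, y down, z forward; pixel columns grow to the right and rows downward; lengths in m; the calibration is good to about 2 mm. A picture is of the moment at which its call begins: read the wrist's pose just before it. There is no depth.
- job.hand_in(): hands the job in, once; it reports no verdict.
Trained networks look in the newest picture that a camera, given by its name, has taken for a name from the list of things; names that differ only in an ending like _2 or _b are one class to them, and where a whole thing is asked for, a point or a joint stands for the part that bears it (a point fixed in the world has none). Each returns a list of dicts, best first, with "confidence" (0 to 1); they miss things now and then, are a little off and sometimes report something else, mostly with a low value. They report only what shows in the picture. A call takes as long as a camera call. They do not tell look-alikes from the thing itself.
- cut_out(target, camera): "region" (480x640 bool, what is visible of it) and "extent" ([left, top, right, bottom] in pixels, round what is visible of it).
The state is a dict: "clock": time; "joint_pos": joint angles; "qvel": joint speeds; "tau": joint torques, N m; "tcp_pos": TCP position; "orientation": TCP orientation; "wrist_force": force on the tool from outside, world axes, zero at the start; "ft_torque": the same for the moment, N m; "finger_gap": finger opening in m.
Only numpy, scipy, OpenCV 4.12 (cv2) and the standard library are available. Lean on these libraries where they do the work, as an engineer would, in place of code of your own. Each camera call takes 0.05 s, during which the arm holds its last target. There are 200 camera calls.

## Working session

There is one attempt and no reset: what is moved stays moved. The work goes in short steps, Python scripts to look and compute and a tool call to move; the robot and the scene stay as the last step left them, time stands still between calls to the robot, and variables do not carry over. Pictures are saved under pics/ and viewed, about 8 in all and at most 12, crops included, and the job is handed in when it is done.

Besides the shell and the picture viewer there is one more tool, called as name([rows], argument=value, ...), one row to a line, values as JSON. servo_tool: Moves the arm, as the interface text tells. Its arguments: {"type":"object","properties":{"deltas":{"type":"array"},"newtons":{"type":"number"}},"required":["deltas"]}

```bash
mkdir -p pics; ls
cat > h.py <<'E'
import numpy as np, cv2
from scipy.spatial.transform import Rotation as R
from workcell import env, read_camera, job, cut_out
def q2R(q): return R.from_quat([q[1],q[2],q[3],q[0]]).as_matrix()
def cam(name):
    s=env.get_state(); c=read_camera(name)
    if name=='wrist':
        T=np.eye(4); T[:3,:3]=q2R(s['orientation']); T[:3,3]=s['tcp_pos']
        c['T']=T@np.array(c['hand_eye'])
    else: c['T']=np.array(c['extrinsics'])
    return c
def p2w(c,uv,z):
    K=np.array(c['intrinsics']); d=np.linalg.solve(K,[uv[0],uv[1],1.]); m=d[:2].copy(); r=m.copy()
    for _ in range(20): r=m/(1+c['k1']*(r@r))
    d=c['T'][:3,:3]@np.array([r[0],r[1],1.]); o=c['T'][:3,3]
    return o+d*(z-o[2])/d[2]
def w2p(c,p):
    T=np.linalg.inv(c['T']); q=T[:3,:3]@np.array(p)+T[:3,3]; r=q[:2]/q[2]; r=r*(1+c['k1']*(r@r))
    K=np.array(c['intrinsics']); return (K@[r[0],r[1],1.])[:2]
def save(c,n,box=None,s=1):
    im=c['img'][:,:,::-1]
    if box: im=im[box[1]:box[3],box[0]:box[2]]
    cv2.imwrite('pics/'+n,cv2.resize(im,None,fx=s,fy=s,interpolation=cv2.INTER_CUBIC))
E
python3 - <<'E'
from h import *
print(env.get_state())
for n in ['scene','side']:
    c=cam(n); save(c,n+'0.png'); print(n,c['T'].round(3).tolist(),c['k1'])
    for t in ['die','nest','clamp','clamp_handle','loupe','tweezers_3','oil_cup','movement_post','panel_corner']:
        for r in cut_out(t,n): 
            e=r['extent']; print(t,round(r['confidence'],2),np.round(e).tolist(), p2w(c,((e[0]+e[2])/2,(e[1]+e[3])/2),0.02).round(3))
E
```

```text
pics
{'clock': 0.0, 'joint_pos': array([1.12241126e+00, 3.13977516e-01, 4.49873794e-02, 1.30363572e+00,
       4.35691419e-07, 1.43120612e+00]), 'qvel': array([ 0.00021379, -0.00042808,  0.00071819, -0.00058745, -0.00199449,
       -0.00028124]), 'tau': array([-1.55474885e-03, -4.80628502e+01,  2.98531383e+01,  1.92296872e-02,
       -3.22806791e-04, -2.36279092e-06]), 'tcp_pos': array([0.17458126, 0.54744591, 0.30302523]), 'orientation': array([-2.65281124e-04,  1.53784662e-01,  9.88103963e-01, -8.75455411e-04]), 'wrist_force': array([-0.84376811, -0.81883954,  0.28613457]), 'ft_torque': array([-0.0094246, -0.0213595,  0.0205686]), 'finger_gap': 0.0855897842122517}
scene [[0.705, -0.444, 0.553, -0.015], [-0.709, -0.458, 0.535, -0.341], [0.016, -0.77, -0.638, 0.786], [0.0, 0.0, 0.0, 1.0]] -0.003811060505307925
die 0.94 [187.0, 251.0, 214.0, 287.0] [0.367 0.418 0.02 ]
die 0.6 [331.0, 311.0, 351.0, 337.0] [0.486 0.058 0.02 ]
nest 0.63 [277.0, 249.0, 343.0, 300.0] [0.546 0.216 0.02 ]
clamp 0.5 [303.0, 250.0, 339.0, 266.0] [0.608 0.238 0.02 ]
clamp_handle 0.81 [302.0, 253.0, 338.0, 263.0] [0.608 0.241 0.02 ]
loupe 0.54 [371.0, 275.0, 385.0, 288.0] [0.647 0.084 0.02 ]
tweezers_3 0.56 [254.0, 312.0, 281.0, 326.0] [0.38  0.181 0.02 ]
movement_post 0.7 [302.0, 331.0, 317.0, 356.0] [0.4   0.069 0.02 ]Traceback (most recent call last):
  File "<stdin>", line 6, in <module>
ValueError: it knows: clamp, clamp_handle, clamp_pivot, die, loupe, movement_post, nest, nest_rim, oil_cup, tweezers
```

Run:
```python
from h import *
for n in ['side']:
    c=cam(n); save(c,n+'0.png'); print(n,c['T'].round(3).tolist(),c['k1'])
    for t in ['die','nest','nest_rim','clamp','clamp_handle','loupe','tweezers_3','oil_cup','movement_post']:
        for r in cut_out(t,n): 
            e=r['extent']; print(t,round(r['confidence'],2),np.round(e).tolist(), p2w(c,((e[0]+e[2])/2,(e[1]+e[3])/2),0.02).round(3))
```

```text
side [[0.868, -0.266, 0.42, 0.049], [-0.497, -0.476, 0.725, -0.643], [0.007, -0.838, -0.545, 0.818], [0.0, 0.0, 0.0, 1.0]] -0.10845851197068651
die 0.97 [329.0, 311.0, 351.0, 338.0] [0.49  0.066 0.02 ]
die 0.86 [218.0, 234.0, 241.0, 270.0] [0.377 0.433 0.02 ]
nest 0.57 [293.0, 258.0, 362.0, 303.0] [0.54  0.211 0.02 ]
nest_rim 0.86 [294.0, 259.0, 364.0, 300.0] [0.546 0.213 0.02 ]
nest_rim 0.21 [293.0, 324.0, 313.0, 349.0] [0.403 0.074 0.02 ]
clamp 0.56 [321.0, 256.0, 359.0, 271.0] [0.601 0.254 0.02 ]
clamp 0.47 [295.0, 259.0, 361.0, 300.0] [0.543 0.213 0.02 ]
clamp_handle 0.68 [321.0, 256.0, 363.0, 272.0] [0.604 0.251 0.02 ]
tweezers_3 0.48 [260.0, 305.0, 286.0, 319.0] [0.381 0.175 0.02 ]
movement_post 0.62 [297.0, 326.0, 311.0, 349.0] [0.404 0.07  0.02 ]
```

View pics/scene0.png

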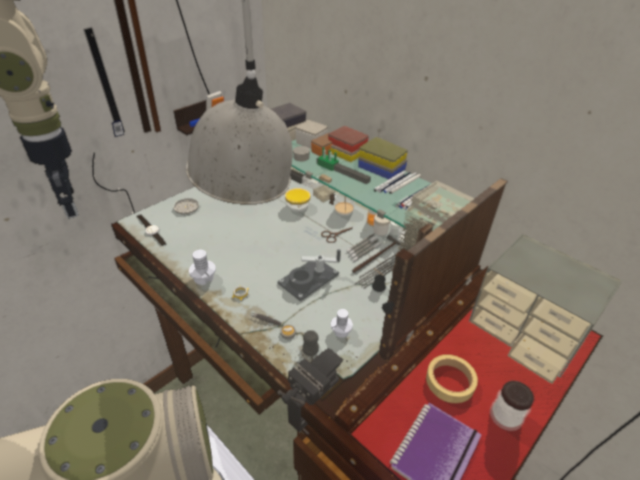

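View pics/side0.png

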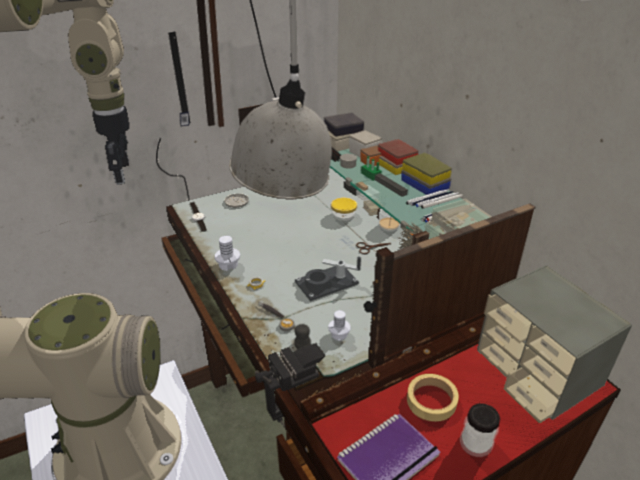

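Run:
```python
from h import *
C={n:cam(n) for n in ['scene','side']}
def crop(c,b,s):
    return cv2.resize(c['img'][b[1]:b[3],b[0]:b[2],::-1],(400,300),interpolation=cv2.INTER_CUBIC)
a=np.hstack([crop(C['scene'],(270,235,410,340),4),crop(C['side'],(280,245,420,350),4)])
b=np.hstack([crop(C['scene'],(160,230,240,290),4),crop(C['side'],(190,220,270,280),4)])
cv2.imwrite('pics/crop1.png',np.vstack([a,b]))
def tri(u1,u2):
    A=[];B=[]
    for c,u in((C['scene'],u1),(C['side'],u2)):
        p=p2w(c,u,0);o=c['T'][:3,3];d=(p-o)/np.linalg.norm(p-o);M=np.eye(3)-np.outer(d,d);A.append(M);B.append(M@o)
    return np.linalg.lstsq(np.vstack(A),np.hstack(B),rcond=None)[0]
print('panel top near',tri((400,250),(384,249)))
for u in [(385,355),(383,345)]: print('panel foot',p2w(C['scene'],u,0))
print('panel foot side',p2w(C['side'],(373,362),0))
```

```text
panel top near [ 0.51200195 -0.03741214  0.27768832]
panel foot [ 0.50331803 -0.0521496   0.        ]
panel foot [ 0.52069094 -0.03320921  0.        ]
panel foot side [ 0.50307143 -0.04328992  0.        ]
```

View pics/crop1.png

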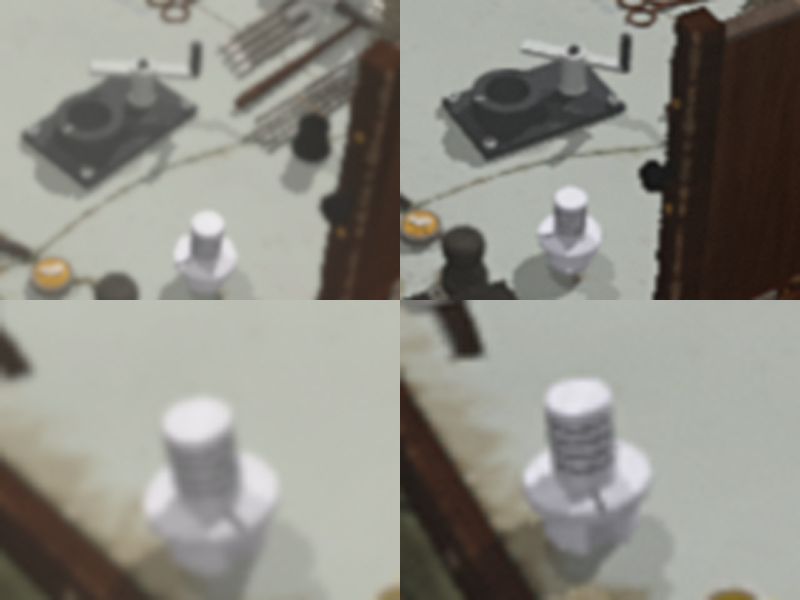

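Candidates for the die: the small one at scene (342,323), and the larger look-alike at scene (200,268). In metric terms the left one is about 1.38 times larger and also has grip rings, so I choose the right one. The nest is at (308,278). The panel's near corner is at about (0.51, -0.04), 0.28 m high.

servo_tool([
  {"dx": 15,"dy": -35,"fingers": -1},
  {"dx": 20,"dy": -44},
  {"dx": 20,"dy": -44},
  {"dx": 20,"dy": -44},
  {"dx": 22,"dy": -32},
  {"dx": 22,"dy": -32},
  {"dx": 22,"dy": -32},
  {"dx": 22,"dy": -32},
])

```text
invalid input at $.deltas[0]: expected keys dx, dy, dz, rx, ry, rz, fingers
```

servo_tool([
  {"dx": 22,"dy": -32},
  {"dx": 22,"dy": -32},
  {"dx": 22,"dy": -32},
  {"dx": 22,"dy": -32},
  {"dx": 0,"dy": 0},
])

```text
invalid input at $.deltas[0]: expected keys dx, dy, dz, rx, ry, rz, fingers
```

Run:
```python
from h import *
s=env.get_state();print(s['clock'],s['tcp_pos'],s['orientation'],s['joint_pos'])
c=cam('wrist'); save(c,'w1.png'); print(c['T'].round(3).tolist(),c['intrinsics'],c['k1'])
for t in ['die','nest','nest_rim','clamp_handle']:
    for r in cut_out(t,'wrist'):
        e=r['extent']; print(t,round(r['confidence'],2),np.round(e).tolist(), p2w(c,((e[0]+e[2])/2,(e[1]+e[3])/2),0.024).round(3))
```

```text
1.05 [0.17477531 0.54782724 0.30393346] [1.83473535e-05 1.53797805e-01 9.88102339e-01 5.47401198e-05] [ 1.12239600e+00  3.13179136e-01  4.60960882e-02  1.30359786e+00
 -3.39591780e-06  1.43121734e+00]
[[0.305, 0.906, 0.294, 0.1], [0.952, -0.29, -0.094, 0.572], [0.0, 0.309, -0.951, 0.374], [0.0, 0.0, 0.0, 1.0]] [[347.74260216   0.         317.81427703]
 [  0.         347.74260216 246.26202896]
 [  0.           0.           1.        ]] -0.03839639647164937
die 0.74 [228.0, 368.0, 283.0, 437.0] [0.381 0.4   0.024]
```

View pics/w1.png

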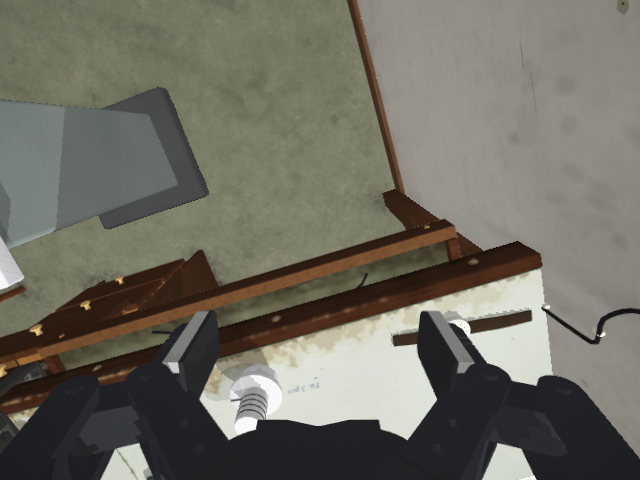

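All keys are required, so I'll repeat the move with complete rows. That picture was taken from the start pose and shows only the larger look-alike, at (255,400).

servo_tool([
  {"dx": 15,"dy": -35,"dz": 0,"rx": 0,"ry": 0,"rz": 0,"fingers": -1},
  {"dx": 20,"dy": -44,"dz": 0,"rx": 0,"ry": 0,"rz": 0,"fingers": -1},
  {"dx": 20,"dy": -44,"dz": 0,"rx": 0,"ry": 0,"rz": 0,"fingers": -1},
  {"dx": 20,"dy": -44,"dz": 0,"rx": 0,"ry": 0,"rz": 0,"fingers": -1},
  {"dx": 28,"dy": -32,"dz": 0,"rx": 0,"ry": 0,"rz": 0,"fingers": -1},
  {"dx": 28,"dy": -32,"dz": 0,"rx": 0,"ry": 0,"rz": 0,"fingers": -1},
  {"dx": 28,"dy": -32,"dz": 0,"rx": 0,"ry": 0,"rz": 0,"fingers": -1},
  {"dx": 28,"dy": -32,"dz": 0,"rx": 0,"ry": 0,"rz": 0,"fingers": -1},
])

```text
clock: 2.1
tcp_pos: [0.3626, 0.2514, 0.3043]
orientation: [0.0, 0.154, 0.988, 0.0]
wrist_force: [0.1, 0.7, 0.1]
finger_gap: 0.0855
```

servo_tool([
  {"dx": 28,"dy": -28,"dz": 0,"rx": 0,"ry": 0,"rz": 0,"fingers": -1},
  {"dx": 28,"dy": -28,"dz": 0,"rx": 0,"ry": 0,"rz": 0,"fingers": -1},
  {"dx": 28,"dy": -28,"dz": 0,"rx": 0,"ry": 0,"rz": 0,"fingers": -1},
  {"dx": 28,"dy": -28,"dz": 0,"rx": 0,"ry": 0,"rz": 0,"fingers": -1},
  {"dx": 0,"dy": 0,"dz": 0,"rx": 0,"ry": 0,"rz": 0,"fingers": -1},
])

```text
clock: 2.6
tcp_pos: [0.477, 0.1379, 0.3037]
orientation: [0.001, 0.156, 0.988, -0.0]
wrist_force: [-1.0, 0.0, -0.1]
finger_gap: 0.0854
```

Run:
```python
from h import *
s=env.get_state();print(s['clock'],s['tcp_pos'],s['orientation'],s['joint_pos'])
c=cam('wrist'); save(c,'w2.png',None,1.25)
for t in ['die','nest','nest_rim','clamp_handle']:
    for r in cut_out(t,'wrist'):
        e=r['extent']; print(t,round(r['confidence'],2),np.round(e).tolist(), p2w(c,((e[0]+e[2])/2,(e[1]+e[3])/2),0.024).round(3))
```

```text
2.6 [0.47697956 0.13788223 0.3037209 ] [ 1.05340722e-03  1.56346065e-01  9.87701753e-01 -2.14052293e-04] [ 1.20031140e-01  1.60069346e-01 -1.53076288e-01  1.25574128e+00
 -9.87978859e-04  4.34010642e-01]
die 0.85 [231.0, 222.0, 274.0, 266.0] [0.487 0.062 0.024]
die 0.64 [530.0, 2.0, 623.0, 47.0] [0.382 0.415 0.024]
nest 0.56 [361.0, 177.0, 460.0, 344.0] [0.558 0.216 0.024]
nest_rim 0.85 [361.0, 179.0, 455.0, 348.0] [0.56  0.214 0.024]
nest_rim 0.46 [256.0, 371.0, 277.0, 401.0] [0.664 0.011 0.024]
clamp_handle 0.72 [400.0, 252.0, 459.0, 345.0] [0.608 0.227 0.024]
clamp_handle 0.71 [258.0, 370.0, 277.0, 404.0] [0.665 0.012 0.024]
```

View pics/w2.png

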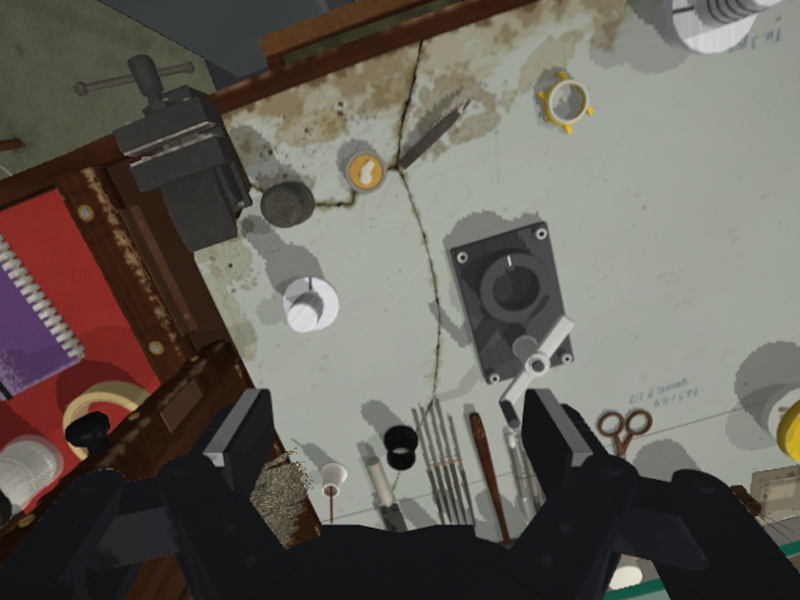

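The die is at (310,304) with its scribe line pointing up at (310,281). The nest bore is at (514,288) with its white mark at (510,261). The clamp is open: pivot (538,363), handle (512,410). Next I'll make metric top-down views for the fine poses.

```bash
cat >> h.py <<'E'
def ortho(c,x0,y0,z,half=0.05,s=4):
    n=int(2*half*1000*s); g=np.zeros((n,n,2),np.float32)
    # row down = -x , col right = -y  (seen from above, robot looking ahead is up)
    for i in range(n):
        for j in range(0,n):
            pass
    ii,jj=np.mgrid[0:n,0:n]; X=x0+half-(ii+.5)/s/1000; Y=y0+half-(jj+.5)/s/1000
    T=np.linalg.inv(c['T']); P=np.stack([X.ravel(),Y.ravel(),np.full(X.size,z)]); q=T[:3,:3]@P+T[:3,3:]
    r=q[:2]/q[2]; r=r*(1+c['k1']*(r**2).sum(0)); K=np.array(c['intrinsics'])
    u=(K[0,0]*r[0]+K[0,2]).reshape(n,n).astype(np.float32); v=(K[1,1]*r[1]+K[1,2]).reshape(n,n).astype(np.float32)
    return cv2.remap(c['img'][:,:,::-1].copy(),u,v,cv2.INTER_CUBIC)
E
sed -i '/for i in range(n):/,/pass/d' h.py
python3 - <<'E'
from h import *
c=cam('wrist')
a=ortho(c,.487,.062,.024,.04,5); b=ortho(c,.56,.214,.030,.08,2.5)
for im,s,st in((a,5,10),(b,2.5,20)):
    h=im.shape[0]//2
    for k in range(-3,4):
        o=int(h+k*st*s); cv2.line(im,(o,0),(o,6),(0,0,255),1); cv2.line(im,(0,o),(6,o),(0,0,255),1)
cv2.imwrite('pics/o1.png',np.hstack([a,b]))
E
```

```text
(no output)
```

View pics/o1.png

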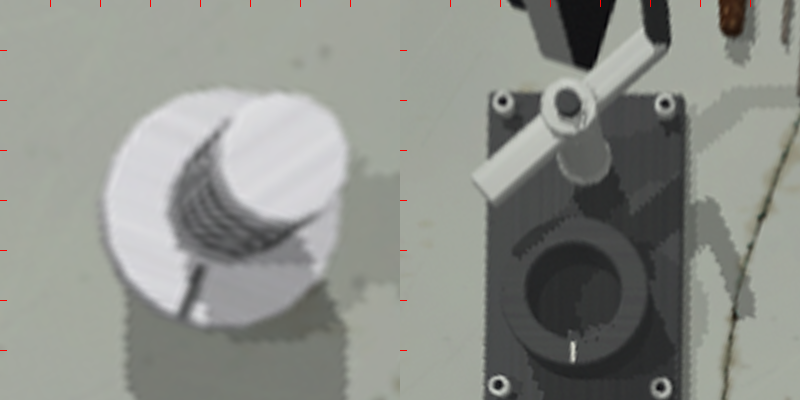

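Both sizes check out: the flange measures 47.5 mm, so this is the smaller die, and the rim measures 59 mm. The die is at (0.4856, 0.0578) with its notch pointing at about 2.81 rad. The nest is at (0.524, 0.224) with yaw ≈ 0. The clamp is open about 0.9 rad and out of the way. Now I'll move over the die.

servo_tool([
  {"dx": 2,"dy": -20,"dz": -15,"rx": 0,"ry": 0,"rz": 0,"fingers": -1},
  {"dx": 2,"dy": -30,"dz": -30,"rx": 0,"ry": 0,"rz": 0,"fingers": -1},
  {"dx": 2,"dy": -20,"dz": -35,"rx": 0,"ry": 0,"rz": 0,"fingers": -1},
  {"dx": 2,"dy": -10,"dz": -24,"rx": 0,"ry": 0,"rz": 0,"fingers": -1},
  {"dx": 0,"dy": 0,"dz": 0,"rx": 0,"ry": 0,"rz": 0,"fingers": -1},
  {"dx": 0,"dy": 0,"dz": 0,"rx": 0,"ry": 0,"rz": 0,"fingers": -1},
])

```text
clock: 3.5
tcp_pos: [0.4814, 0.0616, 0.2004]
orientation: [-0.0, 0.153, 0.988, 0.0]
wrist_force: [-0.9, 1.1, 1.2]
finger_gap: 0.0855
```

```bash
cat > fit.py <<'E'
from h import *
def circ(im,s,x0,y0,d,tol=0.06):
    g=cv2.medianBlur(cv2.cvtColor(im,cv2.COLOR_BGR2GRAY),5)
    r=d/2*1000*s
    h=cv2.HoughCircles(g,cv2.HOUGH_GRADIENT_ALT,1,20,param1=120,param2=0.6,minRadius=int(r*(1-tol)),maxRadius=int(r*(1+tol)))
    if h is None: return None
    n=im.shape[0]/2
    return [(round(x0-(v[1]-n)/s/1000,4),round(y0-(v[0]-n)/s/1000,4),round(v[2]*2/s,1)) for v in h[0][:3]]
E
python3 - <<'E'
from fit import *
s=env.get_state();print(s['clock'],s['tcp_pos'],s['orientation'])
c=cam('wrist')
a=ortho(c,.4856,.0578,.060,.04,5); b=ortho(c,.4856,.0578,.024,.04,5)
print('grip top',circ(a,5,.4856,.0578,.024,.12),'flange',circ(b,5,.4856,.0578,.048))
cv2.imwrite('pics/o2.png',np.hstack([a,b]))
E
```

```text
3.5 [0.48136884 0.06161415 0.20040718] [-2.93376494e-04  1.53370753e-01  9.88168656e-01  1.82353120e-04]
grip top [(np.float32(0.4852), np.float32(0.057), np.float32(24.3)), (np.float32(0.4778), np.float32(0.0606), np.float32(23.1))] flange [(np.float32(0.4856), np.float32(0.0572), np.float32(47.1))]
```

View pics/o2.png

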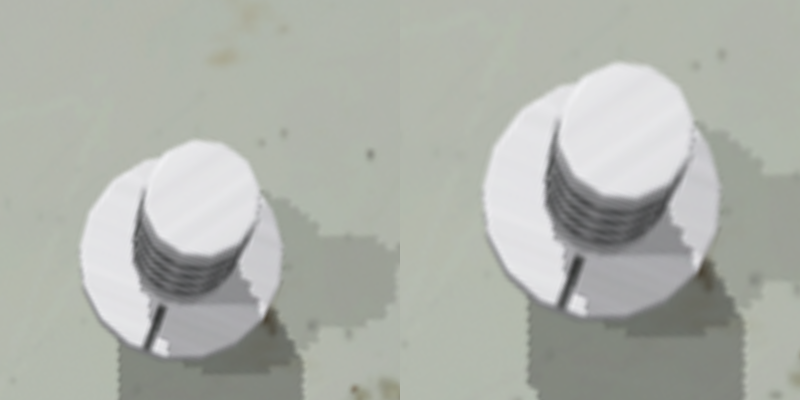

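servo_tool([
  {"dx": 4,"dy": -4.5,"dz": -25,"rx": 0,"ry": 0,"rz": 0,"fingers": -1},
  {"dx": 0,"dy": 0,"dz": -30,"rx": 0,"ry": 0,"rz": 0,"fingers": -1},
  {"dx": 0,"dy": 0,"dz": -25,"rx": 0,"ry": 0,"rz": 0,"fingers": -1},
  {"dx": 0,"dy": 0,"dz": -18,"rx": 0,"ry": 0,"rz": 0,"fingers": -1},
  {"dx": 0,"dy": 0,"dz": 0,"rx": 0,"ry": 0,"rz": 0,"fingers": -1},
])

```text
clock: 4.05
tcp_pos: [0.4852, 0.0573, 0.1014]
orientation: [-0.001, 0.153, 0.988, 0.0]
wrist_force: [-0.9, -0.6, 0.7]
finger_gap: 0.0853
```

servo_tool([
  {"dx": 0,"dy": 0,"dz": 0,"rx": 0,"ry": 0,"rz": 0,"fingers": 1},
  {"dx": 0,"dy": 0,"dz": 0,"rx": 0,"ry": 0,"rz": 0,"fingers": 1},
  {"dx": 0,"dy": 0,"dz": 0,"rx": 0,"ry": 0,"rz": 0,"fingers": 1},
  {"dx": 0,"dy": 0,"dz": 0,"rx": 0,"ry": 0,"rz": 0,"fingers": 1},
  {"dx": 0,"dy": 0,"dz": 0,"rx": 0,"ry": 0,"rz": 0,"fingers": 1},
  {"dx": 0,"dy": 0,"dz": 0,"rx": 0,"ry": 0,"rz": 0,"fingers": 1},
  {"dx": 0,"dy": 0,"dz": 0,"rx": 0,"ry": 0,"rz": 0,"fingers": 1},
  {"dx": 0,"dy": 0,"dz": 0,"rx": 0,"ry": 0,"rz": 0,"fingers": 1},
], newtons=40)

```text
clock: 4.85
tcp_pos: [0.4864, 0.0563, 0.1028]
orientation: [0.001, 0.154, 0.988, 0.0]
wrist_force: [-0.6, 1.2, 5.6]
finger_gap: 0.0233
```

servo_tool([
  {"dx": 0,"dy": 0,"dz": 15,"rx": 0,"ry": 0,"rz": 0,"fingers": 1},
  {"dx": 0,"dy": 0,"dz": 35,"rx": 0,"ry": 0,"rz": 0,"fingers": 1},
  {"dx": 0,"dy": 15,"dz": 35,"rx": 0,"ry": 0,"rz": 0,"fingers": 1},
  {"dx": -5,"dy": 35,"dz": 30,"rx": 0,"ry": 0,"rz": 0,"fingers": 1},
  {"dx": -5,"dy": 40,"dz": 20,"rx": 0,"ry": 0,"rz": 0,"fingers": 1},
  {"dx": -5,"dy": 40,"dz": 13,"rx": 0,"ry": 0,"rz": 0,"fingers": 1},
  {"dx": 0,"dy": 20,"dz": 0,"rx": 0,"ry": 0,"rz": 0,"fingers": 1},
  {"dx": 0,"dy": 0,"dz": 0,"rx": 0,"ry": 0,"rz": 0,"fingers": 1},
])

```text
clock: 5.65
tcp_pos: [0.4705, 0.2086, 0.2502]
orientation: [0.0, 0.152, 0.988, 0.0]
wrist_force: [-0.2, -0.9, -1.5]
finger_gap: 0.0228
```

Run:
```python
from fit import *
s=env.get_state();print(s['clock'],s['tcp_pos'],s['orientation'],s['wrist_force'],s['finger_gap'])
c=cam('wrist'); x,y=.524,.224
a=ortho(c,x,y,.030,.04,5)
print('outer',circ(a,5,x,y,.060,.06),'bore',circ(a,5,x,y,.038,.08))
cv2.imwrite('pics/o3.png',np.hstack([a,cv2.resize(c['img'][:,:,::-1],(533,400))]))
```

```text
5.65 [0.47047268 0.20856829 0.25018949] [2.91182135e-04 1.51939328e-01 9.88389678e-01 4.46916196e-04] [-0.20837117 -0.92618784 -1.52458143] 0.022782123177476937
outer None bore None
```

View pics/o3.png

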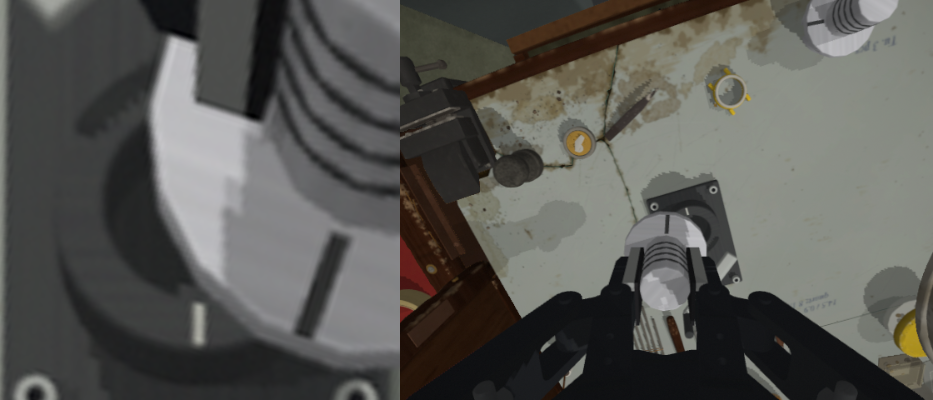

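Run:
```python
from fit import *
s=env.get_state(); t=s['tcp_pos']; c=cam('wrist'); x,y=t[0],t[1]
for z in (.1704,.1724): 
    a=ortho(c,x,y,t[2]-.1028+.024+(z-.1714),.04,5); print('flange',circ(a,5,x,y,.048,.06))
    if z<.171:
        g=cv2.cvtColor(a,cv2.COLOR_BGR2GRAY); 
        # polar profile at radius 20-23 mm about TCP axis, robot side
        for r in (17,19,21,22.5):
            th=np.arange(2.2,4.0,.01); X=r*np.cos(th);Y=r*np.sin(th)
            v=cv2.remap(g,(200-Y*5).astype(np.float32)[None],(200-X*5).astype(np.float32)[None],1)[0]
            k=np.argmin(v); print(r,'notch ang',round(float(th[k]-np.pi),3),v[k])
        cv2.imwrite('pics/o4.png',a)
print(t)
```

```text
flange [(np.float64(0.4683), np.float64(0.2086), np.float32(47.0))]
17 notch ang -0.352 44
19 notch ang -0.402 39
21 notch ang -0.392 41
22.5 notch ang -0.392 42
flange None
[0.4702993  0.20721129 0.24965786]
```

View pics/o4.png

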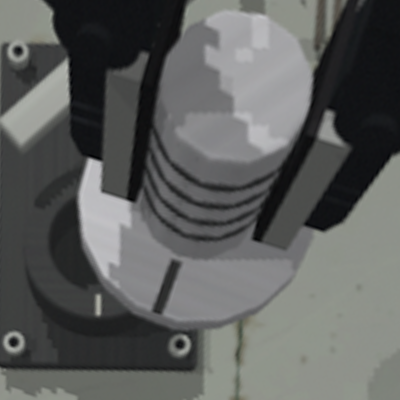

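The die is held about 1.5 mm off-centre along tool x, with its notch at about -0.36 rad relative to the nest's -x. I'll hover over the bore and turn to the low end of the search range.

servo_tool([
  {"dx": 15,"dy": 4,"dz": -15,"rx": 0,"ry": 0,"rz": -0.08,"fingers": 1},
  {"dx": 22,"dy": 6,"dz": -30,"rx": 0,"ry": 0,"rz": -0.08,"fingers": 1},
  {"dx": 17.5,"dy": 4.8,"dz": -30,"rx": 0,"ry": 0,"rz": -0.08,"fingers": 1},
  {"dx": 0,"dy": 0,"dz": -20,"rx": 0,"ry": 0,"rz": -0.08,"fingers": 1},
  {"dx": 0,"dy": 0,"dz": -8,"rx": 0,"ry": 0,"rz": 0,"fingers": 1},
  {"dx": 0,"dy": 0,"dz": 0,"rx": 0,"ry": 0,"rz": 0,"fingers": 1},
  {"dx": 0,"dy": 0,"dz": 0,"rx": 0,"ry": 0,"rz": 0,"fingers": 1},
])

```text
clock: 6.45
tcp_pos: [0.5254, 0.2205, 0.1476]
orientation: [0.0, 0.309, 0.951, 0.0]
wrist_force: [-0.1, -0.5, -2.0]
finger_gap: 0.0226
```

Run:
```python
from fit import *
s=env.get_state(); t=s['tcp_pos'];print(s['clock'],t,s['orientation'],s['wrist_force'])
c=cam('side'); b=(280,235,400,325); d=cam('wrist')
cv2.imwrite('pics/v10.png',np.hstack([cv2.resize(c['img'][b[1]:b[3],b[0]:b[2],::-1],(400,300),interpolation=2),cv2.resize(d['img'][:,:,::-1],(400,300))]))
```

```text
6.45 [0.5254301  0.22051215 0.14763099] [1.99450671e-04 3.09070860e-01 9.51038986e-01 1.00883711e-04] [-0.08840321 -0.45968595 -2.03935673]
```

Run:
```python
from h import *
P=[];F=[]
for _ in range(8):
    s=env.get_state(); P.append(s['tcp_pos']);F.append(s['wrist_force']); read_camera('side')
print(np.mean(P,0),np.std(P,0),np.mean(F,0),np.std(F,0))
```

```text
[0.52567725 0.22121787 0.14799354] [2.18445398e-04 7.79720520e-05 4.03258795e-04] [-0.03870676  0.19934955 -1.52930115] [0.50604712 0.32379507 0.50798801]
```

servo_tool([
  {"dx": -0.7,"dy": 1.7,"dz": -4,"rx": 0,"ry": 0,"rz": 0,"fingers": 1},
  {"dx": 0,"dy": 0,"dz": -5,"rx": 0,"ry": 0,"rz": 0,"fingers": 1},
  {"dx": 0,"dy": 0,"dz": -3,"rx": 0,"ry": 0,"rz": 0,"fingers": 1},
  {"dx": 0,"dy": 0,"dz": -2,"rx": 0,"ry": 0,"rz": 0,"fingers": 1},
  {"dx": 0,"dy": 0,"dz": -2,"rx": 0,"ry": 0,"rz": 0,"fingers": 1},
  {"dx": 0,"dy": 0,"dz": -1,"rx": 0,"ry": 0,"rz": 0,"fingers": 1},
  {"dx": 0,"dy": 0,"dz": -1,"rx": 0,"ry": 0,"rz": 0,"fingers": 1},
  {"dx": 0,"dy": 0,"dz": 0,"rx": 0,"ry": 0,"rz": 0,"fingers": 1},
])

```text
clock: 7.75
tcp_pos: [0.5246, 0.2228, 0.1289]
orientation: [0.0, 0.309, 0.951, 0.0]
wrist_force: [-0.9, -1.1, -2.1]
finger_gap: 0.0229
```

servo_tool([
  {"dx": 0,"dy": 0,"dz": -1,"rx": 0,"ry": 0,"rz": 0,"fingers": 1},
  {"dx": 0,"dy": 0,"dz": -1,"rx": 0,"ry": 0,"rz": 0,"fingers": 1},
  {"dx": 0,"dy": 0,"dz": -1,"rx": 0,"ry": 0,"rz": 0,"fingers": 1},
  {"dx": 0,"dy": 0,"dz": 0,"rx": 0,"ry": 0,"rz": 0,"fingers": 1},
])

```text
clock: 8.15
tcp_pos: [0.5245, 0.2228, 0.1258]
orientation: [-0.0, 0.309, 0.951, -0.0]
wrist_force: [-0.4, -0.1, -2.6]
finger_gap: 0.0233
```

servo_tool([
  {"dx": 0,"dy": 0,"dz": -1,"rx": 0,"ry": 0,"rz": 0,"fingers": 1},
  {"dx": 0,"dy": 0,"dz": -0.5,"rx": 0,"ry": 0,"rz": 0,"fingers": 1},
  {"dx": 0,"dy": 0,"dz": 0,"rx": 0,"ry": 0,"rz": 0,"fingers": 1},
  {"dx": 0,"dy": 0,"dz": 0,"rx": 0,"ry": 0,"rz": 0,"fingers": 1},
])

```text
clock: 8.55
tcp_pos: [0.5247, 0.2228, 0.1247]
orientation: [0.0, 0.309, 0.951, 0.0]
wrist_force: [-1.0, -0.9, 1.8]
finger_gap: 0.0231
```

Contact is at the key-top depth: TCP z 0.1247, and the force rose from about -2 to about +2 N. I'll sweep lightly with counter-clockwise turns.

servo_tool([
  {"dx": 0,"dy": 0.1,"dz": -0.3,"rx": 0,"ry": 0,"rz": 0.04,"fingers": 1},
  {"dx": 0,"dy": 0.1,"dz": 0,"rx": 0,"ry": 0,"rz": 0.04,"fingers": 1},
  {"dx": 0,"dy": 0,"dz": 0,"rx": 0,"ry": 0,"rz": 0,"fingers": 1},
  {"dx": 0,"dy": 0,"dz": 0,"rx": 0,"ry": 0,"rz": 0,"fingers": 1},
])

```text
clock: 8.95
tcp_pos: [0.525, 0.2235, 0.1246]
orientation: [0.0, 0.271, 0.962, 0.001]
wrist_force: [0.1, 2.6, 3.2]
finger_gap: 0.0225
```

servo_tool([
  {"dx": 0,"dy": 0.1,"dz": 0,"rx": 0,"ry": 0,"rz": 0.04,"fingers": 1},
  {"dx": 0,"dy": 0,"dz": 0,"rx": 0,"ry": 0,"rz": 0.04,"fingers": 1},
  {"dx": 0,"dy": 0,"dz": 0,"rx": 0,"ry": 0,"rz": 0,"fingers": 1},
  {"dx": 0,"dy": 0,"dz": 0,"rx": 0,"ry": 0,"rz": 0,"fingers": 1},
])

```text
clock: 9.35
tcp_pos: [0.525, 0.2235, 0.1245]
orientation: [0.0, 0.233, 0.973, 0.001]
wrist_force: [0.3, 1.8, 4.3]
finger_gap: 0.0225
```

servo_tool([
  {"dx": 0,"dy": 0,"dz": 0,"rx": 0,"ry": 0,"rz": 0.04,"fingers": 1},
  {"dx": 0,"dy": 0,"dz": 0,"rx": 0,"ry": 0,"rz": 0.04,"fingers": 1},
  {"dx": 0,"dy": 0,"dz": 0,"rx": 0,"ry": 0,"rz": 0,"fingers": 1},
  {"dx": 0,"dy": 0,"dz": 0,"rx": 0,"ry": 0,"rz": 0,"fingers": 1},
])

```text
clock: 9.75
tcp_pos: [0.5249, 0.2233, 0.1244]
orientation: [0.0, 0.194, 0.981, 0.0]
wrist_force: [0.5, 2.9, 4.2]
finger_gap: 0.0228
```

```bash
cat > st.py <<'E'
from h import *
P=[];F=[];M=[]
for _ in range(4):
    s=env.get_state(); P.append(s['tcp_pos']);F.append(s['wrist_force']);M.append(s['ft_torque']); read_camera('side')
q=s['orientation']; yaw=-2*np.arctan2(q[1],q[2])
print('t',s['clock'],'P',np.mean(P,0).round(4),'F',np.mean(F,0).round(1),'M',np.mean(M,0).round(3),'yaw',round(yaw,3),'notch',round(yaw+.309-.36,3),'gap',s['finger_gap'])
E
python3 st.py
```

```text
t 9.9 P [0.5249 0.2233 0.1244] F [0.4 2.9 4.2] M [ 0.64  -0.107 -0.056] yaw -0.39 notch -0.441 gap 0.022770928128785055
```

servo_tool([
  {"dx": 0,"dy": 0.3,"dz": 0,"rx": 0,"ry": 0,"rz": 0.04,"fingers": 1},
  {"dx": 0,"dy": 0.1,"dz": 0,"rx": 0,"ry": 0,"rz": 0.04,"fingers": 1},
  {"dx": 0,"dy": 0,"dz": 0,"rx": 0,"ry": 0,"rz": 0,"fingers": 1},
  {"dx": 0,"dy": 0,"dz": 0,"rx": 0,"ry": 0,"rz": 0,"fingers": 1},
])

```text
clock: 10.35
tcp_pos: [0.5247, 0.2235, 0.1242]
orientation: [0.0, 0.154, 0.988, 0.0]
wrist_force: [1.5, 2.7, 3.8]
finger_gap: 0.0227
```

servo_tool([
  {"dx": 0,"dy": 0.3,"dz": 0,"rx": 0,"ry": 0,"rz": 0.04,"fingers": 1},
  {"dx": 0,"dy": 0.1,"dz": 0,"rx": 0,"ry": 0,"rz": 0.04,"fingers": 1},
  {"dx": 0,"dy": 0,"dz": 0,"rx": 0,"ry": 0,"rz": 0,"fingers": 1},
  {"dx": 0,"dy": 0,"dz": 0,"rx": 0,"ry": 0,"rz": 0,"fingers": 1},
])

```text
clock: 10.75
tcp_pos: [0.5243, 0.2237, 0.1238]
orientation: [-0.0, 0.115, 0.993, -0.0]
wrist_force: [0.8, 1.1, 2.6]
finger_gap: 0.023
```

servo_tool([
  {"dx": 0,"dy": 0,"dz": -0.4,"rx": 0,"ry": 0,"rz": 0,"fingers": 1},
  {"dx": 0,"dy": 0,"dz": 0,"rx": 0,"ry": 0,"rz": 0,"fingers": 1},
  {"dx": 0,"dy": 0,"dz": 0,"rx": 0,"ry": 0,"rz": 0,"fingers": 1},
])

```text
clock: 11.05
tcp_pos: [0.5245, 0.2238, 0.1237]
orientation: [-0.0, 0.114, 0.993, -0.0]
wrist_force: [0.2, 0.6, 4.4]
finger_gap: 0.0229
```

```bash
python3 st.py
```

```text
t 11.2 P [0.5245 0.2238 0.1237] F [-0.   0.9  4.1] M [ 0.239  0.025 -0.015] yaw -0.229 notch -0.28 gap 0.023150909891316112
```

servo_tool([
  {"dx": 0,"dy": 0.1,"dz": 0,"rx": 0,"ry": 0,"rz": 0.04,"fingers": 1},
  {"dx": 0,"dy": 0.1,"dz": 0,"rx": 0,"ry": 0,"rz": 0.04,"fingers": 1},
  {"dx": 0,"dy": 0,"dz": 0,"rx": 0,"ry": 0,"rz": 0,"fingers": 1},
  {"dx": 0,"dy": 0,"dz": 0,"rx": 0,"ry": 0,"rz": 0,"fingers": 1},
])

```text
clock: 11.65
tcp_pos: [0.524, 0.2237, 0.1229]
orientation: [-0.001, 0.075, 0.997, -0.001]
wrist_force: [0.9, -0.9, -2.0]
finger_gap: 0.0229
```

The force is back to the free value and z is lower, so the notch is probably over the key at about -0.20 rad. I'll test the sink gently.

servo_tool([
  {"dx": 0,"dy": 0,"dz": -0.5,"rx": 0,"ry": 0,"rz": 0,"fingers": 1},
  {"dx": 0,"dy": 0,"dz": -0.5,"rx": 0,"ry": 0,"rz": 0,"fingers": 1},
  {"dx": 0,"dy": 0,"dz": 0,"rx": 0,"ry": 0,"rz": 0,"fingers": 1},
  {"dx": 0,"dy": 0,"dz": 0,"rx": 0,"ry": 0,"rz": 0,"fingers": 1},
])

```text
clock: 12.05
tcp_pos: [0.5242, 0.224, 0.1224]
orientation: [-0.0, 0.074, 0.997, -0.0]
wrist_force: [-0.8, -0.6, -1.9]
finger_gap: 0.0231
```

servo_tool([
  {"dx": 0,"dy": 0,"dz": -0.6,"rx": 0,"ry": 0,"rz": 0,"fingers": 1},
  {"dx": 0,"dy": 0,"dz": -0.6,"rx": 0,"ry": 0,"rz": 0,"fingers": 1},
  {"dx": 0,"dy": 0,"dz": 0,"rx": 0,"ry": 0,"rz": 0,"fingers": 1},
  {"dx": 0,"dy": 0,"dz": 0,"rx": 0,"ry": 0,"rz": 0,"fingers": 1},
])

```text
clock: 12.45
tcp_pos: [0.5246, 0.224, 0.1215]
orientation: [-0.0, 0.074, 0.997, -0.0]
wrist_force: [-0.3, -1.2, -1.3]
finger_gap: 0.0226
```

servo_tool([
  {"dx": 0,"dy": 0,"dz": -1,"rx": 0,"ry": 0,"rz": 0.02,"fingers": 1},
  {"dx": 0,"dy": 0,"dz": -1,"rx": 0,"ry": 0,"rz": 0.01,"fingers": 1},
  {"dx": 0,"dy": 0,"dz": 0,"rx": 0,"ry": 0,"rz": 0,"fingers": 1},
  {"dx": 0,"dy": 0,"dz": 0,"rx": 0,"ry": 0,"rz": 0,"fingers": 1},
])

```text
clock: 12.85
tcp_pos: [0.5246, 0.2243, 0.1195]
orientation: [0.0, 0.059, 0.998, 0.0]
wrist_force: [-0.5, -1.2, -2.0]
finger_gap: 0.0229
```

```bash
python3 st.py
```

```text
t 13.0 P [0.5246 0.2243 0.1195] F [-0.2 -0.3 -1.6] M [-0.081 -0.044  0.008] yaw -0.119 notch -0.17 gap 0.022555559989113037
```

servo_tool([
  {"dx": 0,"dy": 0,"dz": -1,"rx": 0,"ry": 0,"rz": 0,"fingers": 1},
  {"dx": 0,"dy": 0,"dz": -1,"rx": 0,"ry": 0,"rz": 0,"fingers": 1},
  {"dx": 0,"dy": 0,"dz": -1,"rx": 0,"ry": 0,"rz": 0,"fingers": 1},
  {"dx": 0,"dy": 0,"dz": 0,"rx": 0,"ry": 0,"rz": 0,"fingers": 1},
])

```text
clock: 13.45
tcp_pos: [0.5244, 0.2242, 0.1163]
orientation: [-0.0, 0.059, 0.998, 0.0]
wrist_force: [0.8, 0.0, -1.4]
finger_gap: 0.0229
```

servo_tool([
  {"dx": 0,"dy": 0,"dz": -0.5,"rx": 0,"ry": 0,"rz": 0,"fingers": 1},
  {"dx": 0,"dy": 0,"dz": -0.5,"rx": 0,"ry": 0,"rz": 0,"fingers": 1},
  {"dx": 0,"dy": 0,"dz": 0,"rx": 0,"ry": 0,"rz": 0,"fingers": 1},
])

```text
clock: 13.75
tcp_pos: [0.5245, 0.2241, 0.1154]
orientation: [-0.0, 0.059, 0.998, 0.0]
wrist_force: [0.0, 0.5, -2.6]
finger_gap: 0.0228
```

servo_tool([
  {"dx": 0,"dy": 0,"dz": -0.5,"rx": 0,"ry": 0,"rz": 0,"fingers": 1},
  {"dx": 0,"dy": 0,"dz": 0,"rx": 0,"ry": 0,"rz": 0,"fingers": 1},
  {"dx": 0,"dy": 0,"dz": 0,"rx": 0,"ry": 0,"rz": 0,"fingers": 1},
])

```text
clock: 14.05
tcp_pos: [0.5246, 0.2241, 0.115]
orientation: [0.0, 0.059, 0.998, 0.0]
wrist_force: [0.5, 0.5, -0.8]
finger_gap: 0.023
```

servo_tool([
  {"dx": 0,"dy": 0,"dz": -0.5,"rx": 0,"ry": 0,"rz": 0,"fingers": 1},
  {"dx": 0,"dy": 0,"dz": 0,"rx": 0,"ry": 0,"rz": 0,"fingers": 1},
  {"dx": 0,"dy": 0,"dz": 0,"rx": 0,"ry": 0,"rz": 0,"fingers": 1},
])

```text
clock: 14.35
tcp_pos: [0.5246, 0.2242, 0.1149]
orientation: [0.0, 0.059, 0.998, 0.0]
wrist_force: [-1.6, -0.4, 3.7]
finger_gap: 0.0229
```

```bash
python3 st.py
```

```text
t 14.5 P [0.5246 0.2242 0.1149] F [-2.1 -0.2  4.6] M [-0.177  0.383 -0.031] yaw -0.119 notch -0.17 gap 0.022373193557726885
```

Seated: the die came up against the rim 9.8 mm below the key-top contact. I'll release it and lift straight up.

servo_tool([
  {"dx": 0,"dy": 0,"dz": 0.5,"rx": 0,"ry": 0,"rz": 0,"fingers": 1},
  {"dx": 0,"dy": 0,"dz": 0,"rx": 0,"ry": 0,"rz": 0,"fingers": 0},
  {"dx": 0,"dy": 0,"dz": 0,"rx": 0,"ry": 0,"rz": 0,"fingers": 0},
  {"dx": 0,"dy": 0,"dz": 0,"rx": 0,"ry": 0,"rz": 0,"fingers": 0},
  {"dx": 0,"dy": 0,"dz": 0,"rx": 0,"ry": 0,"rz": 0,"fingers": 0},
  {"dx": 0,"dy": 0,"dz": 0,"rx": 0,"ry": 0,"rz": 0,"fingers": 0},
])

```text
clock: 15.15
tcp_pos: [0.5246, 0.2241, 0.1149]
orientation: [-0.0, 0.059, 0.998, 0.0]
wrist_force: [0.0, 1.0, -0.3]
finger_gap: 0.0428
```

servo_tool([
  {"dx": 0,"dy": 0,"dz": 10,"rx": 0,"ry": 0,"rz": 0,"fingers": 0},
  {"dx": 0,"dy": 0,"dz": 25,"rx": 0,"ry": 0,"rz": 0,"fingers": 0},
  {"dx": 0,"dy": 0,"dz": 35,"rx": 0,"ry": 0,"rz": 0,"fingers": 0},
  {"dx": 0,"dy": -15,"dz": 35,"rx": 0,"ry": 0,"rz": 0,"fingers": 0},
  {"dx": 0,"dy": -20,"dz": 20,"rx": 0,"ry": 0,"rz": 0,"fingers": 0},
  {"dx": 0,"dy": -15,"dz": 0,"rx": 0,"ry": 0,"rz": 0,"fingers": 0},
  {"dx": 0,"dy": 0,"dz": 0,"rx": 0,"ry": 0,"rz": 0,"fingers": -1},
  {"dx": 0,"dy": 0,"dz": 0,"rx": 0,"ry": 0,"rz": 0,"fingers": -1},
])

```text
clock: 15.95
tcp_pos: [0.5241, 0.1738, 0.2391]
orientation: [-0.001, 0.06, 0.998, 0.0]
wrist_force: [-0.4, -0.3, -0.3]
finger_gap: 0.0702
```

```bash
python3 st.py
python3 - <<'E'
from fit import *
c=cam('wrist'); x,y=.57,.22
a=ortho(c,x,y,.074,.08,2.5); b=ortho(c,x,y,.036,.08,2.5)
print('flange',circ(b,2.5,x,y,.048,.08),'gripTop',[circ(ortho(c,.524,.224,z,.03,6),6,.524,.224,.024,.1) for z in (.072,.082)],'flange2',[circ(ortho(c,.524,.224,z,.03,6),6,.524,.224,.048,.08) for z in (.036,.046)])
cv2.imwrite('pics/v10.png',np.hstack([a,b]))
E
```

```text
t 16.1 P [0.524  0.1742 0.2389] F [0.3 0.4 0.1] M [-0.007 -0.014 -0.017] yaw -0.118 notch -0.169 gap 0.08506851094019215
flange [(np.float32(0.5224), np.float32(0.2228), np.float32(47.2))] gripTop [[(np.float32(0.522), np.float32(0.2238), np.float32(24.4)), (np.float32(0.5137), np.float32(0.2098), np.float32(23.7))], [(np.float32(0.519), np.float32(0.2217), np.float32(23.5))]] flange2 [[(np.float32(0.5228), np.float32(0.2232), np.float32(47.3))], [(np.float32(0.5208), np.float32(0.2227), np.float32(45.7))]]
```

View pics/v10.png

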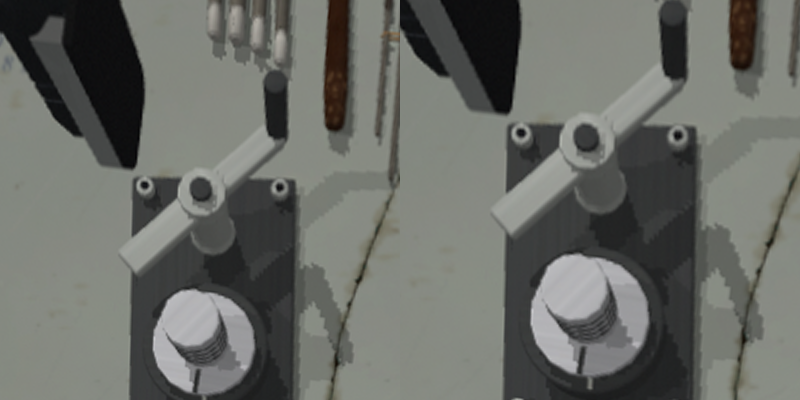

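The flange diameter matches height z = 36 mm (47.3 mm against 45.7 mm for a die 10 mm higher), so the die is home. The handle top is at (0.618, 0.190). I'll shut the fingers and go in on the handle's -y side.

servo_tool([
  {"dx": 25,"dy": -7,"dz": 0,"rx": 0,"ry": 0,"rz": 0,"fingers": 1},
  {"dx": 35,"dy": -8,"dz": 0,"rx": 0,"ry": 0,"rz": 0,"fingers": 1},
  {"dx": 30,"dy": -7,"dz": -15,"rx": 0,"ry": 0,"rz": 0,"fingers": 1},
  {"dx": 5,"dy": 0,"dz": -25,"rx": 0,"ry": 0,"rz": 0,"fingers": 1},
  {"dx": 0,"dy": 0,"dz": -30,"rx": 0,"ry": 0,"rz": 0,"fingers": 1},
  {"dx": 0,"dy": 0,"dz": 0,"rx": 0,"ry": 0,"rz": 0,"fingers": 1},
  {"dx": 0,"dy": 0,"dz": 0,"rx": 0,"ry": 0,"rz": 0,"fingers": 1},
])

```text
clock: 16.9
tcp_pos: [0.6189, 0.1524, 0.1694]
orientation: [-0.001, 0.059, 0.998, -0.0]
wrist_force: [-0.4, 0.3, 0.7]
finger_gap: 0.0
```

servo_tool([
  {"dx": 0,"dy": 0,"dz": -25,"rx": 0,"ry": 0,"rz": 0,"fingers": 1},
  {"dx": 0,"dy": 0,"dz": -15,"rx": 0,"ry": 0,"rz": 0,"fingers": 1},
  {"dx": 0,"dy": 0,"dz": 0,"rx": 0,"ry": 0,"rz": 0,"fingers": 1},
  {"dx": 0,"dy": 0,"dz": 0,"rx": 0,"ry": 0,"rz": 0,"fingers": 1},
])

```text
clock: 17.3
tcp_pos: [0.6202, 0.1525, 0.1318]
orientation: [0.001, 0.059, 0.998, 0.0]
wrist_force: [-0.6, -0.5, 0.5]
finger_gap: -0.0004
```

servo_tool([
  {"dx": 0,"dy": 4,"dz": -5,"rx": 0,"ry": 0,"rz": 0,"fingers": 1},
  {"dx": 0,"dy": 5,"dz": 0,"rx": 0,"ry": 0,"rz": 0,"fingers": 1},
  {"dx": 0,"dy": 5,"dz": 0,"rx": 0,"ry": 0,"rz": 0,"fingers": 1},
  {"dx": 1,"dy": 5,"dz": 0,"rx": 0,"ry": 0,"rz": 0,"fingers": 1},
  {"dx": 2,"dy": 5,"dz": 0,"rx": 0,"ry": 0,"rz": 0,"fingers": 1},
  {"dx": 0,"dy": 0,"dz": 0,"rx": 0,"ry": 0,"rz": 0,"fingers": 1},
])

```text
clock: 17.9
tcp_pos: [0.6242, 0.1759, 0.1257]
orientation: [0.002, 0.06, 0.998, -0.001]
wrist_force: [1.9, -2.3, 0.6]
finger_gap: 0.0001
```

Contact with the pin is light, at about 2 to 3 N. I'll carry on.

servo_tool([
  {"dx": 2,"dy": 5,"dz": 0,"rx": 0,"ry": 0,"rz": 0,"fingers": 1},
  {"dx": 2,"dy": 5,"dz": 0,"rx": 0,"ry": 0,"rz": 0,"fingers": 1},
  {"dx": 1,"dy": 5,"dz": 0,"rx": 0,"ry": 0,"rz": 0,"fingers": 1},
  {"dx": 1,"dy": 4,"dz": 0,"rx": 0,"ry": 0,"rz": 0,"fingers": 1},
  {"dx": 0,"dy": 0,"dz": 0,"rx": 0,"ry": 0,"rz": 0,"fingers": 1},
])

```text
clock: 18.4
tcp_pos: [0.6283, 0.1961, 0.1249]
orientation: [-0.0, 0.059, 0.998, 0.0]
wrist_force: [0.3, -0.0, -0.4]
finger_gap: -0.0003
```

```bash
python3 st.py
python3 - <<'E'
from fit import *
c=cam('wrist'); x,y=.57,.22
cv2.imwrite('pics/v11.png',np.hstack([ortho(c,x,y,.04,.08,2.5),cv2.resize(c['img'][:,:,::-1],(400,400))[:, :400]]))
E
```

```text
t 18.55 P [0.628  0.1959 0.1248] F [-0.  -0.   0.2] M [-0.005  0.001  0.022] yaw -0.118 notch -0.169 gap 1.7129184453372194e-05
```

servo_tool([
  {"dx": 1,"dy": 3,"dz": 0,"rx": 0,"ry": 0,"rz": 0,"fingers": 1},
  {"dx": 1,"dy": 3,"dz": 0,"rx": 0,"ry": 0,"rz": 0,"fingers": 1},
  {"dx": 0,"dy": 0,"dz": 0,"rx": 0,"ry": 0,"rz": 0,"fingers": 1},
])

```text
clock: 18.95
tcp_pos: [0.6304, 0.2014, 0.1249]
orientation: [-0.0, 0.059, 0.998, 0.0]
wrist_force: [-0.5, -0.9, -0.1]
finger_gap: -0.0
```

servo_tool([
  {"dx": 0,"dy": 1.5,"dz": 0,"rx": 0,"ry": 0,"rz": 0,"fingers": 1},
  {"dx": 0,"dy": 1.5,"dz": 0,"rx": 0,"ry": 0,"rz": 0,"fingers": 1},
])

```text
clock: 19.15
tcp_pos: [0.6308, 0.204, 0.125]
orientation: [0.0, 0.06, 0.998, -0.0]
wrist_force: [0.8, -1.4, -0.3]
finger_gap: 0.0002
```

servo_tool([
  {"dx": 0,"dy": 1.5,"dz": 0,"rx": 0,"ry": 0,"rz": 0,"fingers": 1},
  {"dx": 0,"dy": 1.0,"dz": 0,"rx": 0,"ry": 0,"rz": 0,"fingers": 1},
])

```text
clock: 19.35
tcp_pos: [0.6308, 0.2052, 0.125]
orientation: [0.0, 0.06, 0.998, -0.002]
wrist_force: [1.2, -8.8, 0.3]
finger_gap: 0.0001
```

Run:
```python
from fit import *
s=env.get_state();print(s['tcp_pos'],s['wrist_force'])
c=cam('side'); b=(280,235,400,325); d=cam('wrist')
cv2.imwrite('pics/v12.png',np.hstack([cv2.resize(c['img'][b[1]:b[3],b[0]:b[2],::-1],(400,300),interpolation=2),cv2.resize(d['img'][:,:,::-1],(400,300))]))
```

```text
[0.63082215 0.20524371 0.12498153] [ 1.21529366 -8.79349597  0.3182167 ]
```

View pics/v12.png

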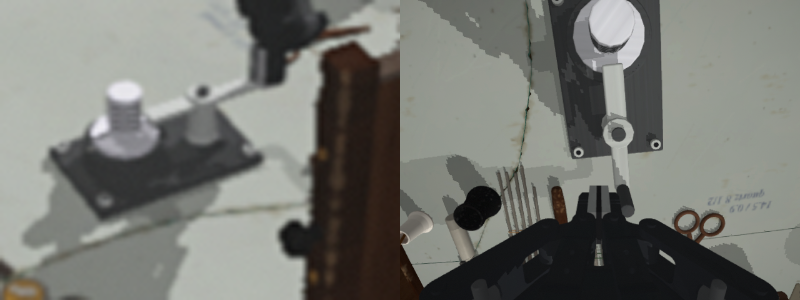

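The pin met its stop exactly where the closed position should be, at 9 N, and the bar now lies over the flange. I'll back off and lift clear.

servo_tool([
  {"dx": 0,"dy": -4,"dz": 0,"rx": 0,"ry": 0,"rz": 0,"fingers": 1},
  {"dx": 0,"dy": -12,"dz": 0,"rx": 0,"ry": 0,"rz": 0,"fingers": 1},
  {"dx": 0,"dy": -10,"dz": 10,"rx": 0,"ry": 0,"rz": 0,"fingers": 1},
  {"dx": -10,"dy": 0,"dz": 40,"rx": 0,"ry": 0,"rz": 0,"fingers": 1},
  {"dx": -35,"dy": 0,"dz": 45,"rx": 0,"ry": 0,"rz": 0,"fingers": 1},
  {"dx": -40,"dy": 0,"dz": 25,"rx": 0,"ry": 0,"rz": 0,"fingers": 1},
  {"dx": -20,"dy": 0,"dz": 0,"rx": 0,"ry": 0,"rz": 0,"fingers": 1},
  {"dx": 0,"dy": 0,"dz": 0,"rx": 0,"ry": 0,"rz": 0,"fingers": 1},
])

```text
clock: 20.25
tcp_pos: [0.528, 0.1804, 0.242]
orientation: [0.001, 0.059, 0.998, 0.0]
wrist_force: [0.3, 1.3, 0.1]
finger_gap: -0.0001
```

```bash
python3 st.py
python3 - <<'E'
from fit import *
c=cam('wrist'); x,y=.57,.22
print([circ(ortho(c,.524,.224,z,.03,6),6,.524,.224,.048,.08) for z in (.036,.046)])
cv2.imwrite('pics/v13.png',np.hstack([ortho(c,x,y,.04,.08,2.5),cv2.resize(c['img'][:,:,::-1],(400,300))if 0 else cv2.resize(c['img'][:,:,::-1],(400,400))]))
E
```

```text
t 20.4 P [0.5296 0.1804 0.2409] F [0.5 0.5 0.2] M [ 0.007 -0.011  0.005] yaw -0.119 notch -0.17 gap -7.557664561992862e-05
[[(np.float32(0.5222), np.float32(0.2248), np.float32(47.3))], [(np.float32(0.5208), np.float32(0.2233), np.float32(46.0))]]
```

View pics/v13.png

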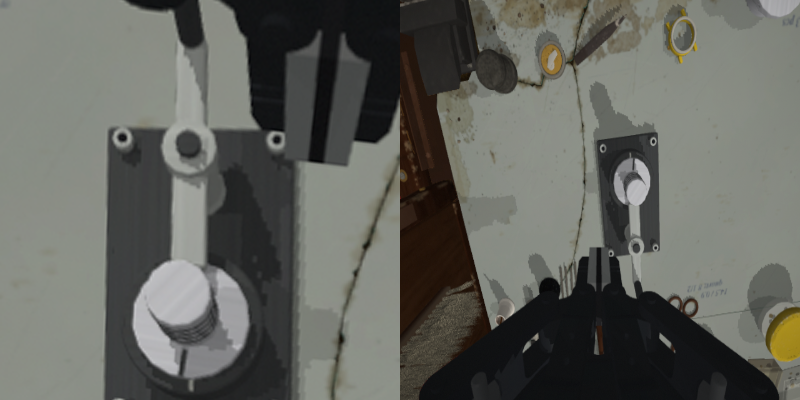

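The clamp bar points straight along the nest's x axis with its tip over the flange. The die is down on the rim, and the bystanders are where they were.

```bash
python3 -c "
from h import *
print(job.hand_in())"
```

```text
the job is handed in; nothing more can be done
None
```

I took the smaller die by its grip, set it into the bore, and swept it lightly counter-clockwise with about 4–6 N of press. The notch found the key at about -0.2 rad from the nest's -x. The die sank 9.8 mm until the flange met the rim, and I then closed the clamp by pushing its handle pin to the stop, with a peak of about 9 N. I handed in at about 20.5 s of the 67 s allowed.

- **Die seated:** the flange measured 47.3 mm when taken at the seated height (z = 36 mm), against the true 48 mm. Taken 10 mm higher it came out at 46.0 mm, so the die is home.
- **Clamp closed:** the last picture shows the bar straight along the nest's x axis, with its tip over the flange.
- **Clear of everything:** the wrist force was back near zero and the gripper was away from the work. The bystanders in view looked unmoved; I didn't measure their positions again.
- **Small disagreements:** the die's position in the hand came out between 1 and 2 mm off-centre, depending on the measurement. Two of my circle fits also found nothing, because the held die hid the bore. Neither showed in the fit.

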